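Offer the red knife to the grinding stone

ROBOT

A 7-joint arm with a two-finger parallel gripper is mounted at the origin on the work surface. World frame = base frame: x ahead of the robot, y to its left, z up, the work surface at z = 0. Lengths are in m, angles in rad, forces in N, time in s.
With the tool pointing down it reaches from about 0.425 to 0.825 m from the base axis. Payload 3.6 kg.
Tool frame: the origin (TCP) lies between the finger pads, 19 mm behind the fingertips; this is the grasp point; z points along the fingers, y is the line along which they close (so a half turn about z gives the same grasp; the last joint's range is limited). The gripper opens to 85 mm and grips with 20 to 120 N. Pads are 22 mm wide; open, the fingers measure 114 mm over their backs; the gripper's body (76 mm by 85 mm) begins 54 mm behind the grasp point. The pads swing forward as they close: fully open they stand 13 mm farther back than shut.
Start: joints at [-1.181, 0.615, -0.013, 1.423, 0.008, 1.103, -0.04], TCP at [0.263, 0.594, 0.25] pointing down, gripper open.
Joint ranges: [-3.12, 3.12], [-0.3, 2.06], [-1.34, 1.32], [0.26, 2.42], [-1.36, 4.5], [0.01, 1.98], [-2.84, 2.84]. Speed limits (rad/s): [2.79, 2.79, 3.14, 3.14, 3.14, 3.14, 3.14].

INTERFACE

Orientations are given as a unit quaternion [w, x, y, z].
In Python, from station import arm, effector, planner, viewer gives the robot as it stands. The module is installed in compiled form; this text tells all that it offers. Calls block until the motion is done:
- arm.move_pose(position, orientation): joint-space move of the TCP to a pose.
- arm.servo_line(position, ori=None, rate=0.15): straight line of the TCP; ori=None keeps the orientation; rate is the mean speed in m/s.
- arm.move_joints(angles): joint-space move.
- effector.move_gripper(opening, f_grip=None): finger opening in m; f_grip is the grip in N (None keeps the last); returns when the fingers have stopped.
- arm.sleep(seconds).
- planner.inverse_kinematics(position, orientation): joint angles nearest the present ones, or None.
- arm.state(): the state.
- viewer.grab_frame(name): name is "scene" or "side" or "wrist"; returns the picture (384x512x3 uint8, red, green, blue); there is no depth.
- viewer.camera_info(name): a dict with "fov_y" (degrees; the focal length in pixels is half the picture's height over the tangent of half this angle, whatever the lens; pixels are square), "cx", "cy" (the principal point, pixels), "eye" and "attitude" of the camera in the world. Camera axes: x right, y down, z forward; pixel columns grow to the right and rows downward; lengths in m; the calibration is good to about 2 mm. A picture is of the moment at which its call begins: read the wrist's pose just before it. camera_info takes no time and is no camera call; for the wrist camera it gives the pose at the moment of the call.
A pose or a line that the arm cannot do raises arm.Unreachable and nothing moves.
- arm.hand_in(): hands the job in; it is judged then, once.
The state is a dict: "clock": time; "joint_positions": joint angles; "qd": joint speeds; "tau": joint torques, N m; "tool_pos": TCP position; "orientation": TCP orientation; "contact_force": force on the tool from outside, world axes, zero at the start; "torque": the same for the moment, N m; "grip_width": finger opening in m; "grasp_force": force on a finger pad.
Only numpy, scipy, OpenCV 4.12 (cv2) and the standard library are available. Lean on these libraries where they do the work, as an engineer would, in place of code of your own. Each camera call takes 0.05 s, during which the arm holds its last target. There are 200 camera calls.

TASK

Draw the red-handled knife out of the sloping rack by its handle, turn it level with the blade lying flat, and finish holding it in the gripper with the middle of its blade over the centre of the grinder's round stone, about 5 cm above the stone and touching nothing else. Do not knock the blade against the grinder, and leave the other two knives in their slots and the whetstone where it is. The program ends while still holding the knife there, still.

Things in the scene. Friction and masses are not known exactly. Their poses are not given: they have to be found in the camera images.
- red_knife: RED-handled kitchen knife, 0.13 kg, loose in one of the rack's slots. Origin where blade meets handle, on the centreline; x to the tip, y across the blade to its spine, z square to its flat. Handle x -105..0 mm, 25-27 wide, 17 thick; blade x 0..125 mm, 30 wide, 3 thick. At the start x points 45 deg down and away from the robot, y is level, the whole blade is in the slot; it draws out along -x
- red_knife_grip (a point): middle of the red handle, 55 mm from the blade (knife x = -55 mm), on its centreline: the place to grip, across y (25 mm wide). Axes as red_knife
- red_knife_blade (a point): middle of the red knife's blade, on its centreline (knife x = +60 mm). Axes as red_knife
- rack: fixed wooden rack: a block 250 mm wide (y), 140 long, 44 thick, sloping 45 deg down away from the robot. Origin on the table under the middle of the slot mouths, which are 155 mm above it; x away from the robot, z up. Three slots at y -90, 0, 90 mm, each 36 x 7 mm, 140 deep (a few mm of play). Top of the block 171 mm, of the knife handles 236 mm above the table
- black_knife: the same knife with a BLACK handle, in another slot: leave it. Origin and axes as the red knife
- blue_knife: the same knife with a BLUE handle, in another slot: leave it. Origin and axes as the red knife
- grinder: fixed cream bench grinder with a flat-lying round stone: body 220 x 220 mm, brown stone 180 mm across in a black rim 200 mm across. Origin on the table under the stone's centre; z up; at +x, 115 to 185 mm from the centre, a cream water trough 240 mm wide, its rim 160 mm above the table
- stone_top (a point): centre of the stone's upper face, 145 mm above the table; axes as grinder
- whetstone: two-tone whetstone 50 x 120 x 26 mm lying on the table, loose: leave it. Origin at the centre of its underside

How it is judged:
On the way:
1. the red knife is gripped and drawn most of the way out of its slot (distance of red_knife from where it was at the start of the episode above 0.08 m and contact force between the fingers and red_knife above 2 N), for 0.1 s.
At the end, for the whole second after the job is handed in: Red knife gripped by the handle (over 2 N, TCP within 60 mm of its middle), still, clear of grinder and rack; flat level within 0.2 rad; blade middle within 40 mm of the stone centre, 20 to 90 mm above the stone; other knives and whetstone moved under 30 mm (angle between the z axis of red_knife and the z axis of grinder, either way round below 0.2 rad and horizontal distance between red_knife_blade and stone_top below 0.04 m and z of red_knife_blade in the frame of stone_top between 0.02 and 0.09 m and contact force between the fingers and red_knife above 2 N and contact force between red_knife and grinder below 0.1 N and contact force between red_knife and rack below 0.1 N and distance between the grasp point and red_knife_grip below 0.06 m and linear speed of red_knife below 0.03 m/s and angular speed of red_knife below 0.2 rad/s and distance of each of black_knife, blue_knife, whetstone from where it was at the start of the episode below 0.03 m); the arm keeps its last pose, push and grip.
It fails at once if the red knife is knocked against the grinder (over 4 N) (contact force between red_knife and grinder above 4 N).
It fails at once if another knife or the whetstone is shifted by more than 30 mm (distance of any of black_knife, blue_knife, whetstone from where it was at the start of the episode above 0.03 m).
It also fails if it takes over 35 s, if anything falls off the work surface, if the arm or the gripper's body presses on something with over 40 N, if the wrist force passes 120 N, or if a joint passes its speed limit or range.

## Working session

There is one attempt and no reset: what is moved stays moved. The work goes in short steps, each a Python script; the robot and the scene stay as the last script left them, time stands still between calls to the robot, and variables do not carry over. Pictures are saved under pics/ and viewed, at most 10 in all, crops included, and the job is handed in when it is done.

```bash
mkdir -p pics
python3 - <<'E'
from station import arm, viewer
import cv2, numpy as np
fs=[]
for n in ["scene","side","wrist"]:
    f=viewer.grab_frame(n); print(n,viewer.camera_info(n)); cv2.imwrite(f"pics/{n}0.png",f[:,:,::-1])
print(arm.state())
E
```

```text
scene {'fov_y': 44.49207993353069, 'cx': 258.7324991492253, 'cy': 204.85997975329556, 'eye': array([1.28102515, 0.30199466, 1.09314117]), 'attitude': array([-0.20019223,  0.51938137,  0.78047483, -0.28464908])}
side {'fov_y': 55.25116753789775, 'cx': 252.84524930981422, 'cy': 197.82821795407298, 'eye': array([ 0.42024634, -0.50052861,  0.73569323]), 'attitude': array([-0.34711231,  0.92751376, -0.13262727,  0.04051261])}
wrist {'fov_y': 59.03503958932647, 'cx': 253.5070772001764, 'cy': 191.5302128117472, 'eye': array([0.19629648, 0.62477304, 0.37293513]), 'attitude': array([0.12251219, 0.82882258, 0.54019489, 0.07895177])}
{'clock': 0.15, 'joint_positions': array([-1.18049954,  0.61569972, -0.0126166 ,  1.42451939,  0.00811615,
        1.10342267, -0.04038805]), 'qd': array([ 4.54072152e-04, -6.34157367e-03, -1.55501177e-03, -6.83886783e-03,
        4.96407845e-04, -1.53661023e-03, -7.62263869e-05]), 'tau': array([ 7.97998109e-04, -4.69659483e+01,  2.59821257e-01, -1.71251804e+01,
        1.00780345e-02,  7.12510970e-03, -2.34804014e-05]), 'tool_pos': array([0.26290969, 0.59385693, 0.24910631]), 'orientation': array([-1.90653657e-04,  2.06852408e-01,  9.78371648e-01, -9.80996924e-04]), 'contact_force': array([ 0.51154029, -0.31196944,  0.5087467 ]), 'torque': array([ 0.0028422 , -0.00892557,  0.0067918 ]), 'grasp_force': 0.0, 'grip_width': 0.08546399168954631}
```

View pics/scene0.png

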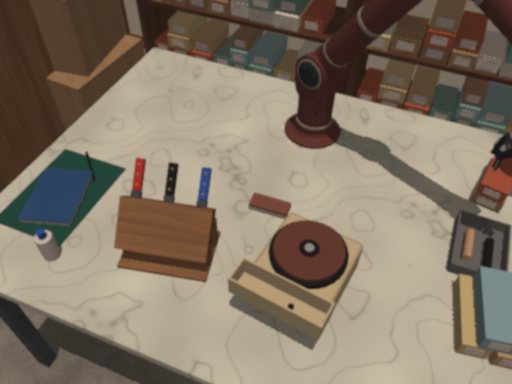

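View pics/side0.png

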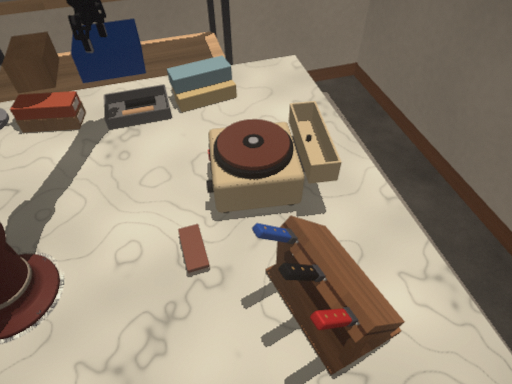

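The scene view shows the rack at left with the red handle at (138,175), black (171,182) and blue (204,187), and the stone at (309,250). In the side view they are red (332,318), black (300,271), blue (273,233) and stone (254,146). Next I'll triangulate these from colour masks.

```bash
cat > h.py <<'E'
import numpy as np, cv2
from scipy.spatial.transform import Rotation as R
from station import viewer
def rot(q): return R.from_quat(np.r_[q[1:],q[0]])
def quat(M): q=R.from_matrix(M).as_quat(); return np.r_[q[3],q[:3]]
def ray(info,uv,h=384):
    f=h/2/np.tan(np.radians(info['fov_y'])/2)
    d=rot(info['attitude']).apply([(uv[0]-info['cx'])/f,(uv[1]-info['cy'])/f,1.]); return info['eye'],d/np.linalg.norm(d)
def plane(info,uv,z): o,d=ray(info,uv); return o+d*(z-o[2])/d[2]
def tri(i1,u1,i2,u2):
    o,d=ray(i1,u1);p,e=ray(i2,u2)
    s=np.linalg.lstsq(np.c_[d,-e],p-o,rcond=None)[0]; a=o+s[0]*d;b=p+s[1]*e
    return (a+b)/2,np.linalg.norm(a-b)
def blob(img,color,roi):
    x0,y0,x1,y1=roi; s=cv2.cvtColor(img[y0:y1,x0:x1],cv2.COLOR_BGR2HSV); H,S,V=cv2.split(s)
    m={'red':((H<6)|(H>174))&(S>170)&(V>90),'blue':(H>100)&(H<130)&(S>130)&(V>60),'black':(V<50),
       'stone':((H<12)|(H>172))&(S>80)&(V>40)&(V<150)}[color].astype(np.uint8)
    n,l,st,c=cv2.connectedComponentsWithStats(m); k=1+np.argmax(st[1:,4]); 
    pts=cv2.findContours((l==k).astype(np.uint8),cv2.RETR_EXTERNAL,cv2.CHAIN_APPROX_NONE)[0][0].reshape(-1,2)+[x0,y0]
    return c[k]+[x0,y0],st[k,4],pts.astype(np.int32)
E
python3 - <<'E'
from h import *
I={n:viewer.camera_info(n) for n in("scene","side")}
im={n:cv2.imread(f"pics/{n}0.png") for n in I}
rois={'red':{'scene':(120,150,155,200),'side':(300,300,365,335)},'black':{'scene':(157,155,185,205),'side':(272,255,325,285)},'blue':{'scene':(190,160,220,210),'side':(245,218,300,248)},
'stone':{'scene':(262,215,355,292),'side':(205,112,300,182)}}
for c,r in rois.items():
    b={n:blob(im[n],c,r[n]) for n in r}
    for n in b: print(c,n,b[n][0],b[n][1],cv2.minAreaRect(b[n][2]))
    if c!='stone': print(tri(I['scene'],b['scene'][0],I['side'],b['side'][0]))
    else:
        for n in b:
            e=cv2.fitEllipse(cv2.convexHull(b[n][2])); print(e, plane(I[n],e[0],.145))
    for n in b: cv2.drawContours(im[n],[b[n][2].reshape(-1,1,2)],-1,(0,255,0),1)
cv2.imwrite('pics/m.png',np.hstack([cv2.resize(im['scene'][140:300,100:370],None,fx=1.45,fy=1.45),cv2.resize(im['side'][100:360,200:410],(400,232))]))
E
```

```text
red scene [138.56937799 174.17703349] 209 ((138.49783325195312, 174.266357421875), (7.401167392730713, 30.39765167236328), 7.594643592834473)
red side [329.47479675 318.24065041] 615 ((330.35137939453125, 317.60809326171875), (19.39908218383789, 39.948951721191406), 80.53767395019531)
(array([ 0.58549121, -0.31297553,  0.19429313]), np.float64(0.0012748765498212205))
black scene [171.37433155 179.77005348] 187 ((171.13099670410156, 179.51747131347656), (7.401167392730713, 31.256715774536133), 7.594643592834473)
black side [298.95008606 273.04991394] 581 ((300.73077392578125, 273.8461608886719), (44.910587310791016, 19.807729721069336), 11.309932708740234)
(array([ 0.5681805 , -0.22538153,  0.19168574]), np.float64(0.0014574109496706977))
blue scene [204.40837696 184.02617801] 191 ((204.28622436523438, 183.97210693359375), (7.37233304977417, 30.912065505981445), 7.431407928466797)
blue side [269.67741935 230.86379928] 279 ((271.5732727050781, 230.44906616210938), (37.29764938354492, 12.063736915588379), 2.0454084873199463)
(array([ 0.54851217, -0.13472322,  0.19601728]), np.float64(0.004244008901688177))
stone scene [308.66486972 251.18808026] 3339 ((309.0, 251.0), (60.0, 74.0), 90.0)
stone side [253.06333695 144.84437206] 2763 ((253.5, 144.5), (73.0, 51.0), 0.0)
((308.70880126953125, 250.98451232910156), (60.537498474121094, 74.57743072509766), 100.5860595703125) [0.61023852 0.17644462 0.145     ]
((253.02220153808594, 144.57106018066406), (51.19844055175781, 73.90520477294922), 88.86803436279297) [0.59844354 0.15935058 0.145     ]
```

View pics/m.png

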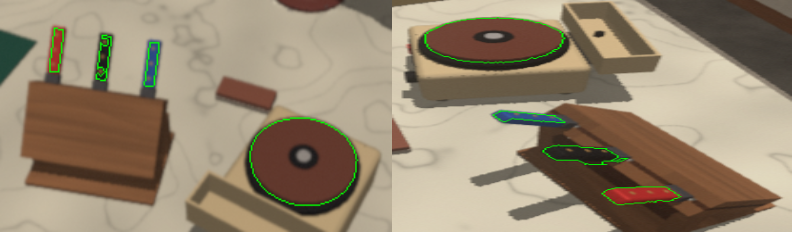

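The masks fit the red handle, the black handle and the stone well; only the blue side mask is partial. The two stone estimates differ by 20 mm, so I'll triangulate the stone and check what height it gives. I'll also check reach for the plan.

```bash
cat > plan.py <<'E'
from h import *
from station import planner
def knifeR(yaw,pitch):  # x dir pitched down by pitch
    x=np.array([np.cos(yaw)*np.cos(pitch),np.sin(yaw)*np.cos(pitch),-np.sin(pitch)])
    y=np.array([-np.sin(yaw),np.cos(yaw),0]); return np.c_[x,y,np.cross(x,y)]
def toolq(yaw,pitch,a,flip):  # tool z at angle a from knife x (down side), y along knife y
    K=knifeR(yaw,pitch); z=np.cos(a)*K[:,0]-np.sin(a)*K[:,2]; y=K[:,1]*flip
    return quat(np.c_[np.cross(y,z),y,z])
E
python3 - <<'E'
from plan import *
I={n:viewer.camera_info(n) for n in("scene","side")}
print(tri(I['scene'],(308.7,251),I['side'],(253,144.6)))
for z in(.1,.12,.145): print(z,plane(I['scene'],(308.7,251),z),plane(I['side'],(253,144.6),z))
h=np.array([[.5855,-.3130],[.5682,-.2254],[.5485,-.1347]]); d=h[0]-h[2]; yaw=np.arctan2(d[0],-d[1]); print('yaw',yaw)
g=np.array([.5855,-.313,.194]); S=np.array([.604,.168,.2])
for a in (45,60,70):
  a=np.radians(a)
  for fl in (1,-1):
    q=planner.inverse_kinematics(g,toolq(yaw,np.pi/4,a,fl))
    x=knifeR(yaw,np.pi/4)[:,0]
    q2=planner.inverse_kinematics(g-.16*x,toolq(yaw,np.pi/4,a,fl))
    print(np.degrees(a),fl,q,q2)
    for fy in (-.5,-.2,.1,.27,.5):
      f=planner.inverse_kinematics(S-.115*knifeR(fy,0)[:,0],toolq(fy,0,a,fl)); print('   ',fy,f)
E
```

```text
(array([0.60185597, 0.17438055, 0.1321047 ]), np.float64(0.0013684269675858427))
0.1 [0.57845731 0.17048028 0.1       ] [0.61193169 0.20952791 0.1       ]
0.12 [0.59260571 0.17312873 0.12      ] [0.60590094 0.18718832 0.12      ]
0.145 [0.61029121 0.1764393  0.145     ] [0.59836251 0.15926382 0.145     ]
yaw 0.20461137429731782
45.0 1 [ 0.39128285  0.69021688  0.12006845  1.45114091 -0.09043042  1.00563336
  2.30798141] [ 0.17443003  0.5204963   0.66168608  1.55651148 -0.33666524  1.18108194
  2.67624437]
    -0.5 [-1.26265757  0.61509434  0.6554656   2.12817184  1.05838524  0.43679253
 -0.64362967]
    -0.2 [-1.12606201  0.50801816  0.57002314  2.33974915  2.05174036  0.35861203
 -1.30940245]
    0.1 None
    0.27 None
    0.5 None
45.0 -1 [-0.00269419  0.85436173  0.9294835   1.46550627 -0.7118266   1.18137297
 -0.33092744] [ 0.00823691  0.62212433  1.00759095  1.56131265 -0.54349732  1.26252082
 -0.26640192]
    -0.5 [-0.49977124  0.57039612 -0.47330642  2.1047302   1.39157622  1.04323046
  2.22159246]
    -0.2 [-0.98652725  0.47312006  0.36321198  2.3358208   1.9301893   0.458669
[... 1998 characters left out ...]
21  0.09324063  0.31103805
  1.74068308]
70.0 -1 [ 0.02098303  1.00202447  0.85355287  1.14023706 -0.35375566  1.53103033
 -0.61154864] [-0.05552271  0.85109529  1.13252048  1.33167432 -0.34803535  1.56408357
 -0.35740672]
    -0.5 [-0.1719792   0.54294024 -0.66318107  1.9300513   0.91066077  0.87790429
  2.82500059]
    -0.2 [-1.09728661  0.51443788  0.81913319  2.08396047 -0.43132749  0.42314423
 -1.80214237]
    0.1 [-0.84089137  0.41583655  0.59367429  2.1517917  -0.4852495   0.32774581
 -1.36150579]
    0.27 [-0.67489465  0.39002189  0.47533267  2.16089042 -0.58324912  0.32675309
 -1.03569138]
    0.5 [-0.46115028  0.38570916  0.34243405  2.13796475 -0.68775657  0.38353833
 -0.62378379]
```

The stone ellipse in the side view is taller than expected (51 px against 47), because the stone's brown side wall is included. Correcting for that puts the centre near (0.604, 0.171). A tool angle of 70° to the handle keeps one joint branch from grasp to final pose. I'll move to the approach pose and check the handle with the wrist camera.

Run:
```python
from plan import *
from station import arm,effector
yaw=.2046; g=np.array([.5855,-.313,.194]); a=np.radians(70)
q=toolq(yaw,np.pi/4,a,1); tz=rot(q).apply([0,0,1])
s=arm.state(); arm.servo_line(s['tool_pos']+[0,0,.1],rate=.25)
arm.move_pose(g-.11*tz,q)
effector.move_gripper(.06,60)
s=arm.state(); i=viewer.camera_info('wrist'); f=viewer.grab_frame('wrist')[:,:,::-1].copy(); cv2.imwrite('pics/w1.png',f)
i2=viewer.camera_info('side')
print(s['clock'],s['tool_pos'],s['joint_positions'],s['grip_width'])
c,n,p=blob(f,'red',(0,0,512,384)); print(c,n,cv2.minAreaRect(p)); print(plane(i,c,.2),tri(i,c,i2,(329.5,318.2)))
```

```text
4.4667 [ 0.63107275 -0.30344837  0.29372442] [0.22038631 0.91173205 0.33083802 0.80037487 0.00889123 1.80444184
 2.24972561] 0.06015444363033059
[251.4049654  177.54090354] 2457 ((252.5, 183.0), (86.0, 35.0), 90.0)
[ 0.57454294 -0.31578603  0.2       ] (array([ 0.57824073, -0.31696938,  0.21246447]), np.float64(0.004480956642672113))
```

View pics/w1.png

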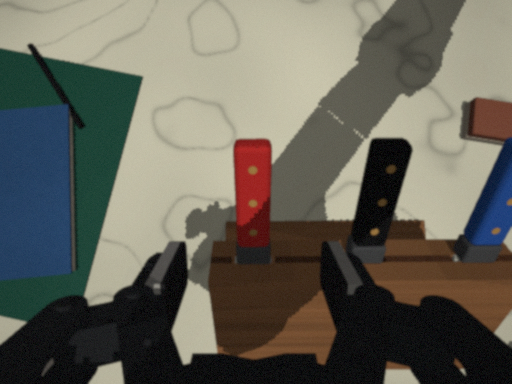

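The red handle is at column 252 and the midpoint of the fingers is also about 252. The handle is parallel to the tool, and the black knife at column 385 is clear. I'll descend, grip and draw it out.

Run:
```python
from plan import *
from station import arm,effector
yaw=.2046; g=np.array([.5855,-.313,.194]); a=np.radians(70)
q=toolq(yaw,np.pi/4,a,1); x=knifeR(yaw,np.pi/4)[:,0]
arm.servo_line(g,q,rate=.08)
s=arm.state(); print(s['clock'],s['tool_pos'],s['contact_force'],s['joint_positions'])
effector.move_gripper(0.0,60); arm.sleep(.2)
s=arm.state(); print(s['clock'],s['grip_width'],s['grasp_force'],s['contact_force'])
if s['grip_width']>.018:
    arm.servo_line(g-.03*x,q,rate=.06); s=arm.state(); print(s['grip_width'],s['grasp_force'],s['contact_force'])
    arm.servo_line(g-.16*x,q,rate=.1); s=arm.state(); print(s['clock'],s['grip_width'],s['grasp_force'],s['contact_force'],s['joint_positions'])
f=viewer.grab_frame('side'); f2=viewer.grab_frame('wrist')
cv2.imwrite('pics/s2.png',np.hstack([f,f2])[:,:,::-1]); im=cv2.imread('pics/s2.png'); cv2.imwrite('pics/s2v.png',cv2.resize(im,(800,300)))
```

```text
6.0417 [ 0.58596419 -0.31303806  0.19446239] [ 0.08395101  0.11014346 -0.9333652 ] [0.21821604 0.89192229 0.32510404 1.13006301 0.01627767 1.49292103
 2.2425469 ]
6.65 0.024090172096318575 59.9735552072525 [ 0.60942512 -0.16388202  1.5897467 ]
0.024027021577466952 59.74603772163391 [ 0.04859416  0.00833493 -1.44656574]
8.75 0.02395869806765449 59.74157094955444 [-0.27019968  0.22227631 -1.10985807] [0.25860373 0.64757441 0.36126502 1.32024934 0.09024568 1.5204475
 2.34332266]
```

View pics/s2v.png

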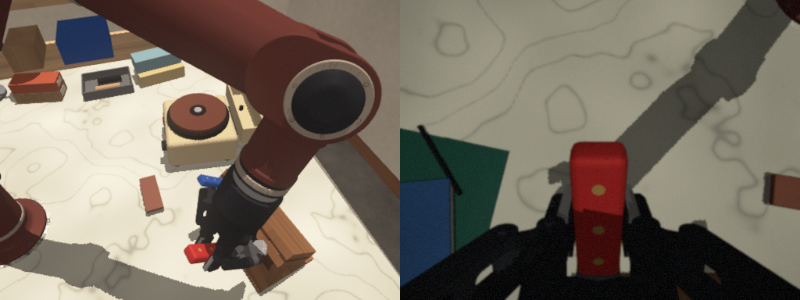

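The knife is out of the slot with a 24 mm grip at 60 N, and the wrist view shows the handle square between the pads (right half, columns 570–630). Next I'll lift it, turn it level and go above the stone.

Run:
```python
from plan import *
from station import arm,effector
a=np.radians(70); s=arm.state(); p=s['tool_pos']
arm.servo_line(p+[0,0,.10],rate=.2)
fy=.274; q=toolq(fy,0,a,1); S=np.array([.604,.171,.145]); x=knifeR(fy,0)[:,0]
arm.move_pose(S-.115*x+[0,0,.17],q)
arm.sleep(.3); s=arm.state(); print(s['clock'],s['tool_pos'],s['grip_width'],s['grasp_force'],s['joint_positions'])
i=viewer.camera_info('side')
fs=[viewer.grab_frame(n) for n in('scene','side')]
im=np.hstack(fs)[:,:,::-1]; cv2.imwrite('pics/s3.png',im); cv2.imwrite('pics/s3v.png',cv2.resize(np.hstack([fs[0][110:350,180:440],fs[1][0:240,110:370]])[:,:,::-1],(800,369)))
```

```text
11.5667 [0.49360959 0.13945036 0.31496235] 0.02442752141078477 59.6973717212677 [-0.42371935  0.19556104  0.11514402  1.97819111 -0.01369706  0.62039829
  1.5388821 ]
```

View pics/s3v.png

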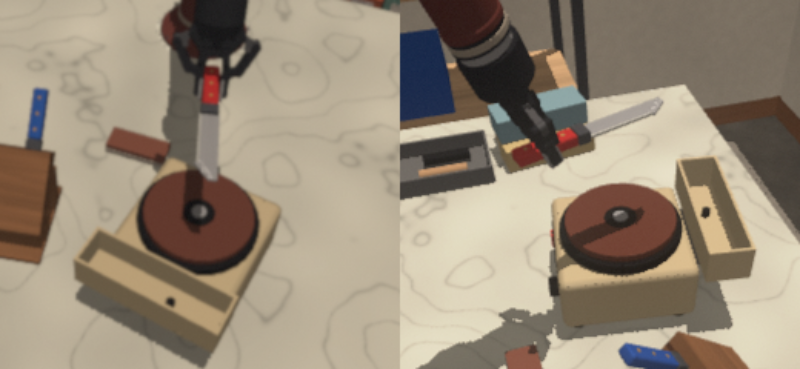

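The knife is held level, above and short of the stone. In the full pictures the tip is at scene (318,226) / side (280,66), the blade joint at (315,183) / (230,87) and the hub at (309,247) / (253,140). Triangulating those gives the pitch and the remaining offset.

Run:
```python
from plan import *
A,B=viewer.camera_info('scene'),viewer.camera_info('side')
t=tri(A,(318.5,225.7),B,(279.7,65.7)); j=tri(A,(314.6,182.8),B,(230.3,86.5)); h=tri(A,(309.4,247.2),B,(253,140.4))
print('tip',t,'joint',j,'hub',h); d=t[0]-j[0]; print(np.linalg.norm(d),'pitch',np.arcsin(d[2]/np.linalg.norm(d)),'yaw',np.arctan2(d[1],d[0]))
```

```text
tip (array([0.66971773, 0.1969404 , 0.3222189 ]), np.float64(0.006390999687802623)) joint (array([0.55016058, 0.15186432, 0.31946297]), np.float64(0.002083347700460961)) hub (array([0.60133731, 0.17391872, 0.14666914]), np.float64(0.0028357788089980462))
0.12780204023392355 pitch 0.021565703788148316 yaw 0.3605451657473171
```

The pitch is about 0.02 rad and the blade middle is within 1 cm of the hub (0.601, 0.174). I'll lower it.

Run:
```python
from plan import *
from station import arm
p=arm.state()['tool_pos']
arm.servo_line(np.array([.601-.117*np.cos(.274),.173-.117*np.sin(.274),.198]),toolq(.274,0,np.radians(70),1),rate=.07)
arm.sleep(.5); s=arm.state(); print(s['clock'],s['tool_pos'],s['grip_width'],s['grasp_force'],s['contact_force'],abs(s['qd']).max())
fs=[viewer.grab_frame(n) for n in('scene','side')]
cv2.imwrite('pics/s4v.png',cv2.resize(np.hstack([fs[0][110:350,100:360],fs[1][60:300,150:410]])[:,:,::-1],(800,369)))
```

```text
13.9917 [0.48835302 0.14136364 0.19800983] 0.024176566838925197 59.698201417922974 [-0.73583484 -0.2593467  -1.43684655] 0.0015012425299472587
```

View pics/s4v.png

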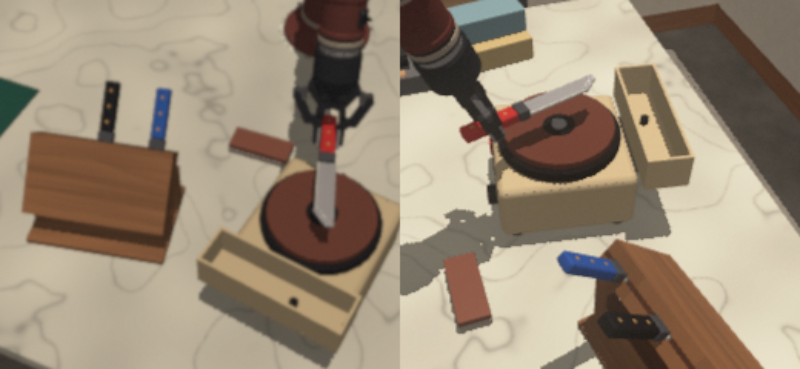

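The blade is level over the hub and clear of the stone, with the tip at about (590,80) and the hub at (558,124) in the side crop. The other knives and the whetstone are still in place, and the force at the wrist is only the knife's weight. I'm handing in.

```bash
python3 -c "
from station import arm
print(arm.hand_in())"
```

```text
the job is handed in; nothing more can be done
None
```

I handed the job in with the red knife gripped at 60 N, level and still, its blade middle about 5 cm over the stone's centre; the other knives and whetstone looked unmoved in the last pictures, and no verdict came back.

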